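# Fit a printer guide rod through its two bushings

## Robot

A 6-joint arm with a two-finger parallel gripper is mounted at the origin on the work surface. World frame = base frame: x ahead of the robot, y to its left, z up, the work surface at z = 0. Lengths are in mm, angles in rad, forces in N, time in s.
With the tool pointing down it reaches from about 350 to 950 mm from the base axis. Payload 17.4 kg.
Tool frame: the origin (TCP) lies midway between the tips of the shut fingers; the grasp point (between the pads) lies 19 mm behind it; z points along the fingers, y is the line along which they close (so a half turn about z gives the same grasp; the last joint's range is limited). The gripper opens to 93 mm and grips with 3 to 60 N. Pads are 15 mm wide; open, the fingers measure 128 mm over their backs; the gripper's body (75 mm by 188 mm) begins 65 mm behind the grasp point.
Start: joints at [1.148, 0.116, 1.442, -0, 1.584, -0.038], TCP at [253.385, 625.642, 179.846] pointing down, gripper open.
Joint ranges: [-2.83, 2.83], [-0.83, 2.19], [0.07, 2.5], [-1.14, 4.28], [0.01, 3], [-2.97, 2.97]. Speed limits (rad/s): [1.89, 1.89, 2.22, 3.14, 3.14, 3.14].

## Interface

Orientations are given as [roll, pitch, yaw] about the fixed x, y, z axes, in that order (R = Rz(yaw) Ry(pitch) Rx(roll)).
In Python, from plant import sense, viewer, order gives the robot as it stands.
- The arm moves only by the tool apply_moves, never from a script. Its argument "rows" is a list of rows, each an object with "delta_pos": the shift along the world's x, y, z in mm, a list of three; "spin": the turn about the world's z in degrees. In form: [{"delta_pos": [x, y, z], "spin": spin}, ...]. A call has 1 to 5 rows; each row shifts and turns the commanded pose from where the row before left it; what a row does not reach is not made up. A row lasts 1/12 s, in which the tool goes at most 41.7 mm and 7.16 degrees, less where a joint would pass 70% of its speed; a pose out of reach is approached as far as the arm can. A call is refused whole if a number of a shift passes 41.7 or a number of a turn 7.16, either way. A call with a gripper value outside its range is refused whole. "hand" is the finger opening in mm, from 0 to 93, set as the call begins (left out, the last holds). The fingers move at their own pace and stop on an object; "squeeze" is the grip in N (left out, the last holds). Time passes only in rows, so rows that do not move let the fingers close. It gives the time, the measured TCP pose, the force, the opening and the grip force at its end, in the units of the state.
- sense(): the state, without advancing time (a new reading comes with each control period).
- viewer.capture(name): name is "side" or "top" or "wrist"; returns a dict with "frame" (420x560x3 uint8, red, green, blue), "fov_y" (degrees; the focal length in pixels is half the picture's height over the tangent of half this angle, whatever the lens; pixels are square), "cx", "cy" (the principal point, pixels), "R" (3x3) and "t" (3): a world point X has camera coordinates R X + t. Camera axes: x right, y down, z forward; pixel columns grow to the right and rows downward; lengths in mm; the calibration is good to about 2 mm. The wrist camera is an equidistant fisheye: a pixel r from the principal point sees the ray r / f radians off the axis. A picture is of the moment at which its call begins. There is no depth.
- order.job_done(): hands the job in; it is judged then, once.
The state is a dict: "time": time; "q": joint angles; "qd": joint speeds; "joint_efforts": joint torques, N m; "tool_pos": TCP position; "eef_rot": TCP orientation; "wrist_force": force on the tool from outside, world axes, zero at the start; "torque": the same for the moment, N m; "gripper_width": finger opening in mm; "finger_force": force on a finger pad.
Only numpy, scipy, OpenCV 4.12 (cv2) and the standard library are available. Lean on these libraries where they do the work, as an engineer would, in place of code of your own. Each camera call takes 0.05 s, during which the arm holds its last target. There are 200 camera calls.

## Task

Draw the transport lock of the printer's Z-axis unit fully to its end stop so that it clears the bore, then take the long guide rod from the stand and thread it down through the upper bushing and on through the lower one. Finish while still holding the rod there, upright and at rest in both bushings, its lower end sticking out about 15 mm below the lower bushing's arm and hanging clear of the base plate, so that a colleague can tighten the clamps. Leave the two shorter rods and the other loose things where they are.

Things in the scene. Friction and masses are not known exactly. Their poses are not given: they have to be found in the camera images.
- unit: Fixed Z-axis end unit of a desktop 3D printer. Origin: on the bore axis at table height; z up. Base plate 90 (x) by 225 (y -70 to 155), top at z 6. A black cheek at y -52 to -44, up to z 128, carries two arms, one above the other (x -22 to 22, y -44 to 22), with vertical bores at x = y = 0. At +y a grey track block (24 wide, y 45 to 150, up to z 70) with an end stop (y 146 to 154, to z 87).
- upper_mouth (a point): Upper bushing: centre of the top rim of its brass mouth, 122 mm above the table. The mouth is a funnel 8 high, narrowing from 22 to 14 mm inside; below it the 14 mm bore goes through the upper arm (z 100 to 114). Axes as the unit's.
- lower_mouth (a point): Lower bushing: centre of the top rim of its brass mouth, 58 mm above the table, straight below upper_mouth. Same funnel (z 50 to 58) and 14 mm bore through the lower arm (z 36 to 50); beneath is only the base plate (top at z 6). Axes as the unit's.
- lock (a joint): Transport lock; slides along the unit's +y (away from the cheek) against about 2 N of friction and stays where it is left. 0 m: its steel tongue (16 wide, z 70 to 76) lies across the bore between the arms; 0.055 m: at the end stop, bore clear. Below about 0.036 m the tongue blocks the rod.
- lock_grip (a point): Point in the lock's black tab, moving with it: 13 mm below its top, midway across, 97 mm above the table, at unit y = 75 mm + joint value. The tab stands upright, 14 thick in the unit's x, 30 long in y, z 76 to 110; pinch it from above on its two x faces, which are free down to z 72.
- rod: The long plain steel rod, 12 mm diameter, 170 long, about 0.15 kg, lower end slightly bevelled. It stands loosely upright in any one of the stand's three holes, its lower end 8 mm above the table, its top at 178. Origin: centre of its lower end; z along the rod to its top.
- stand: Fixed plywood block 60 (x) by 180 (y) by 68 high with three holes of 13.4 mm, 60 deep, at y = -60, 0 and 60. Origin: centre of its underside. A rod stands in each hole; grasp the long rod closing along the stand's x, to keep clear of its neighbours.
- rod_mid: A rod of the same look, 125 long, standing in the stand; leave it. Origin: its lower end.
- rod_short: A rod of the same look, 105 long, standing in the stand; leave it. Origin: its lower end.
- motor: Square stepper motor 42 by 42 by 40 with a short shaft (62 high in all) standing beside the unit; leave it. Origin: centre of its underside.
- gear: Orange printed gear, 56 across, 20 high, lying in front of the stand; leave it. Origin: centre of its underside.
- driver: Screwdriver lying on the table; leave it.
- oil: Small white bottle, 40 diameter, 110 high, between the unit and the stand, farther from the robot; leave it.
- bracket: Orange printed L bracket 50 by 34 by 38 high, on the table before the unit; leave it.

How it is judged (in metres and radians):
On the way, in this order (a step that is already met when the one before it is completed fails the run):
1. the transport lock is drawn fully to its end stop (value of joint lock above 0.051 m), for 0.2 s.
2. the rod's lower end has passed down through the upper bushing (horizontal distance between rod and upper_mouth below 0.006 m and height (world z) of rod below 0.098 m and angle between the z axis of rod and the z axis of unit, either way round below 0.1 rad), for 0.1 s.
At the end, for the whole second after the job is handed in: Lock at its stop (over 51 of 55 mm); the gripper holds the rod (over 1 N) at rest (under 20 mm/s), upright within 0.06 rad, its lower end within 4 mm of the bore axis, 5 to 26 mm below the lower arm's underside and 3.5 mm or more above the base plate (value of joint lock above 0.051 m and horizontal distance between rod and lower_mouth below 0.004 m and angle between the z axis of rod and the z axis of unit, either way round below 0.06 rad and height (world z) of rod between 0.0095 and 0.031 m and contact force between rod and the fingers above 1 N and linear speed of rod below 0.02 m/s); the arm keeps its last pose, push and grip.
It fails at once if a shorter rod is taken or knocked from its place (distance of any of rod_mid, rod_short from where it was at the start of the episode above 0.04 m).
It fails at once if another loose thing is pushed about (distance of any of motor, gear, driver, oil, bracket from where it was at the start of the episode above 0.04 m).
It also fails if it takes over 67 s, if anything falls off the work surface, if the arm or the gripper's body presses on something with over 40 N, if the wrist force passes 120 N, or if a joint passes its speed limit or range.

## Working session

There is one attempt and no reset: what is moved stays moved. The work goes in short steps, Python scripts to look and compute and a tool call to move; the robot and the scene stay as the last step left them, time stands still between calls to the robot, and variables do not carry over. Pictures are saved under pics/ and viewed, at most 10 in all, crops included, and the job is handed in when it is done.

Besides the shell and the picture viewer there is one more tool, called after "Emit:" in YAML: its name, and indented under it one key for each argument. apply_moves: Moves the arm, as the interface text tells. Its arguments: {"type":"object","properties":{"rows":{"type":"array","items":{"type":"object","properties":{"delta_pos":{"type":"array","items":{"type":"number"}},"spin":{"type":"number"}}}},"hand":{"type":"number"},"squeeze":{"type":"number"}},"required":["rows"]}

```bash
mkdir -p pics; cat > h.py <<'E'
import numpy as np, cv2
from plant import sense, viewer, order
def cap(n,f=None):
    c=viewer.capture(n)
    if f: cv2.imwrite('pics/'+f,c['frame'][:,:,::-1])
    return c
def foc(c): return c['frame'].shape[0]/2/np.tan(np.radians(c['fov_y'])/2)
def ray(c,u,v,fish=False):
    f=foc(c);d=np.array([u-c['cx'],v-c['cy']],float)
    if fish:
        r=np.hypot(*d);th=r/f;k=np.array([*(d/max(r,1e-9)*np.sin(th)),np.cos(th)])
    else: k=np.array([*(d/f),1.])
    R=np.array(c['R']);t=np.array(c['t'])
    return -R.T@t, R.T@k/np.linalg.norm(k)
def onz(c,u,v,z,fish=False):
    o,d=ray(c,u,v,fish);return o+d*(z-o[2])/d[2]
def tri(*rs):
    A=sum(np.eye(3)-np.outer(d,d) for o,d in rs);b=sum((np.eye(3)-np.outer(d,d))@o for o,d in rs)
    return np.linalg.solve(A,b)
def proj(c,X,fish=False):
    p=np.array(c['R'])@np.array(X,float)+np.array(c['t']);f=foc(c)
    if fish:
        r=np.hypot(p[0],p[1]);k=f*np.arctan2(r,p[2])/max(r,1e-9);return np.array([c['cx']+p[0]*k,c['cy']+p[1]*k])
    return np.array([c['cx']+f*p[0]/p[2],c['cy']+f*p[1]/p[2]])
E
python3 - <<'E'
from h import *
import pickle
cs={n:cap(n,n+'0.png') for n in ('top','side','wrist')}
pickle.dump(cs,open('c0.pkl','wb'))
for n,c in cs.items(): print(n,c['fov_y'],c['cx'],c['cy'],ray(c,c['cx'],c['cy']))
E
```

```text
top 47.70551874700676 284.72701409406596 212.20221692940117 (array([ 464.7147896 ,   35.80125478, 1231.56530676]), array([ 0.07653864, -0.00328228, -0.99706121]))
side 52.78258168378703 280.3102821008203 205.96521010086366 (array([ 320.46471468, -839.07098312,  633.69417289]), array([ 0.23998254,  0.81916981, -0.5209311 ]))
wrist 65.70646984690485 279.21489355792926 206.37613706953894 (array([179.48905862, 655.533374  , 383.79842681]), array([ 0.26122229, -0.10603711, -0.95943684]))
```

View pics/top0.png

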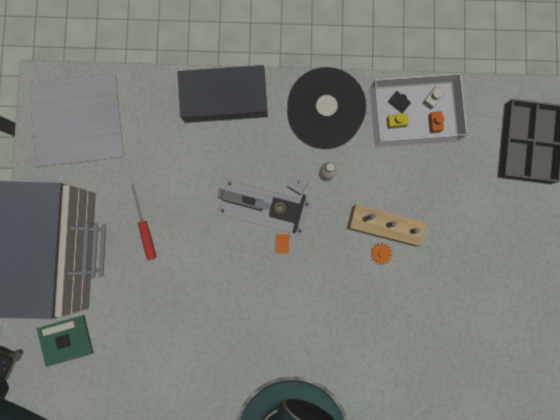

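View pics/side0.png

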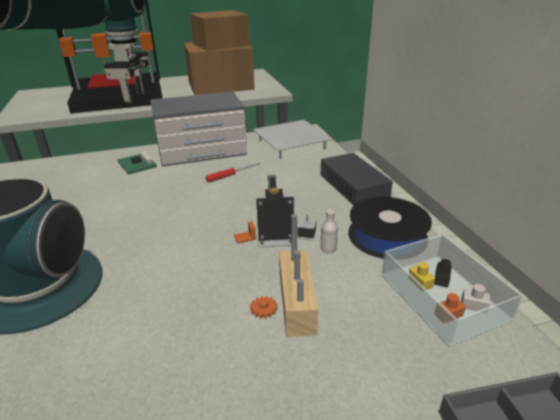

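The top view shows the unit with its bore near (280,209) and tab near (249,201), and the stand with rods near (367,217), (391,224) and (415,230). In the side view the farthest rod (top about (294,217)) looks the longest. I'll zoom in on both.

```bash
python3 - <<'E'
from h import *
import pickle
cs=pickle.load(open('c0.pkl','rb'))
a=cv2.resize(cs['top']['frame'][165:260,210:435],None,fx=3.5,fy=3.5,interpolation=cv2.INTER_CUBIC)
b=cv2.resize(cs['side']['frame'][170:340,225:345],None,fx=3.5,fy=3.5,interpolation=cv2.INTER_CUBIC)
cv2.imwrite('pics/a.png',a[:,:,::-1]);cv2.imwrite('pics/b.png',b[:,:,::-1])
c=cs['top']
hsv=cv2.cvtColor(c['frame'],cv2.COLOR_RGB2HSV)
# stand top by wood colour
m=cv2.inRange(hsv,(8,70,90),(25,200,255));m[:,:340]=0;m[:190]=0;m[255:]=0;m[:,435:]=0
n,l,s,ce=cv2.connectedComponentsWithStats(m);i=1+np.argmax(s[1:,4])
cn=cv2.findContours((l==i).astype(np.uint8),0,1)[0][0]
bx=cv2.boxPoints(cv2.minAreaRect(cn));print(bx)
P=np.array([onz(c,u,v,68) for u,v in bx]);print(P.round(1),P.mean(0))
print(onz(c,280,209,122),onz(c,249,201,110))
E
```

```text
[[348.89206 227.92104]
 [355.0179  204.03023]
 [426.546   222.37077]
 [420.42014 246.26158]]
[[ 519.8 -126.4   68. ]
 [ 579.1 -140.5   68. ]
 [ 538.8 -317.    68. ]
 [ 479.8 -302.3   68. ]] [ 529.3448418 -221.5640197   68.       ]
[557.10476226  43.43313469 122.        ] [575.07226868 117.54749029 110.        ]
```

View pics/a.png

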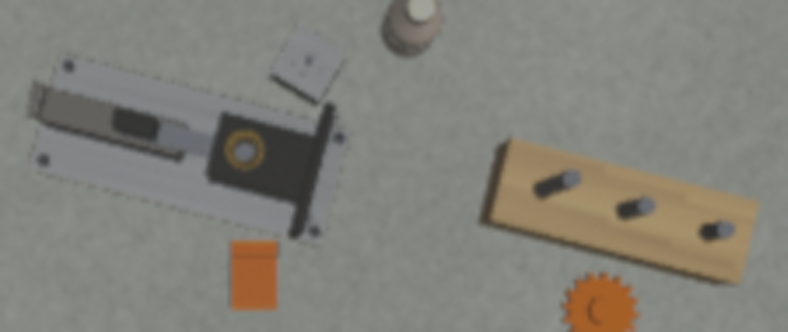

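View pics/b.png

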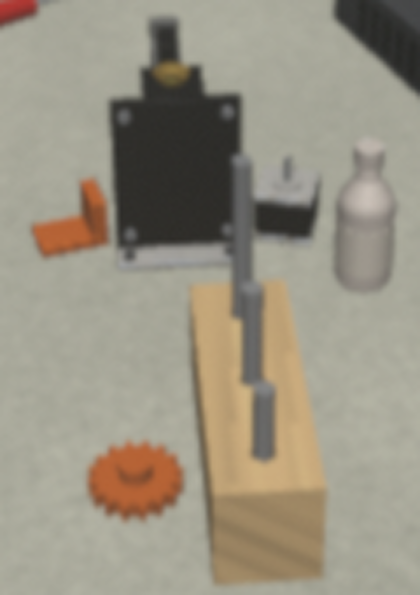

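The crops show the brass rim at (244,151), the tab at (135,122) and the long rod's top at (570,180). The long rod is in the stand hole nearest the unit, and the lock tongue shows through the bore. I'll refine these and get the yaw numbers.

```bash
python3 - <<'E'
from h import *
import pickle
cs=pickle.load(open('c0.pkl','rb'));c=cs['top']
s=sense();print(s['tool_pos'],s['eef_rot'],s['gripper_width'],s['wrist_force'])
hsv=cv2.cvtColor(c['frame'],cv2.COLOR_RGB2HSV)
m=cv2.inRange(hsv,(12,60,50),(32,255,255));m[:198]=0;m[220:]=0;m[:,:268]=0;m[:,292:]=0
cn=np.vstack(cv2.findContours(m,0,1)[0]);(x,y),r=cv2.minEnclosingCircle(cn);print(x,y,r)
bore=onz(c,x,y,122);print('bore',bore)
# base plate edges / tab dark
g=hsv[:,:,2];sub=g[190:210,238:262];mm=(sub<45).astype(np.uint8)
n,l,st,ce=cv2.connectedComponentsWithStats(mm);i=1+np.argmax(st[1:,4]);print(ce[i],st[i])
tab=onz(c,ce[i][0]+238,ce[i][1]+190,110);print('tab',tab)
d=tab-bore;print(np.hypot(d[0],d[1]),np.degrees(np.arctan2(-d[0],d[1])))
rt=onz(c,210+570/3.5-.4,165+180/3.5-.4,178);print('rod top',rt)
# rod tops side
cc=cs['side'];print('tri',tri(ray(c,372.5,216),ray(cc,225+241/3.5-.3,170+157/3.5-.3)))
w=cs['wrist'];R=np.array(w['R']);print('cam off',-R.T@w['t']-np.array(s['tool_pos']));print(R)
E
```

```text
[253.31257371 625.47670766 179.30035292] [-3.14074516e+00 -3.59034561e-05  2.75676708e+00] 93.1436559581634 [-0.33960786  0.12023365 -0.20965381]
279.4294128417969 207.311767578125 5.90118408203125
bore [561.03780124  44.88315706 122.        ]Traceback (most recent call last):
  File "<stdin>", line 11, in <module>
    return _wrapfunc(a, 'argmax', axis=axis, out=out, **kwds)
    return bound(*args, **kwds)
ValueError: attempt to get argmax of an empty sequence
```

Emit:
apply_moves:
  rows:
    - {"delta_pos": [0, -38, 8], "spin": -5}
    - {"delta_pos": [0, -38, 8], "spin": -5}
    - {"delta_pos": [0, -38, 8], "spin": -5}
    - {"delta_pos": [0, -38, 8], "spin": -5}
    - {"delta_pos": [0, -38, 8], "spin": -5}
  hand: 60

```text
time: 0.57
tool_pos: [253.0, 433.9, 219.7]
eef_rot: [-3.141, 0.0, 2.317]
wrist_force: [-0.1, 0.3, 0.5]
gripper_width: 64.2
finger_force: 0.0
```

Emit:
apply_moves:
  rows:
    - {"delta_pos": [28, -28, 0], "spin": -5.6}
    - {"delta_pos": [28, -28, 0], "spin": -5.6}
    - {"delta_pos": [28, -28, 0], "spin": -5.6}
    - {"delta_pos": [28, -28, 0], "spin": -5.6}
    - {"delta_pos": [28, -28, 0], "spin": -5.6}

```text
time: 0.98
tool_pos: [394.2, 294.0, 220.0]
eef_rot: [3.141, -0.0, 1.827]
wrist_force: [0.1, 0.1, 1.3]
gripper_width: 60.0
finger_force: 0.0
```

Emit:
apply_moves:
  rows:
    - {"delta_pos": [28, -28, 0], "spin": -5.6}
    - {"delta_pos": [28, -28, 0], "spin": -5.6}
    - {"delta_pos": [28, -28, 0], "spin": -5.6}
    - {"delta_pos": [28, -28, 0], "spin": -5.6}
    - {"delta_pos": [28, -28, 0], "spin": -5.6}

```text
time: 1.4
tool_pos: [534.4, 153.8, 219.8]
eef_rot: [3.142, -0.0, 1.338]
wrist_force: [0.1, 0.2, 0.4]
gripper_width: 60.4
finger_force: 0.0
```

Emit:
apply_moves:
  rows:
    - {"delta_pos": [22, -20, -6]}
    - {"delta_pos": [22, -17, -10]}
    - {"delta_pos": [0, 0, 0]}
    - {"delta_pos": [0, 0, 0]}

```text
invalid input
```

Emit:
apply_moves:
  rows:
    - {"delta_pos": [22, -18, 0], "spin": 0}
    - {"delta_pos": [22, -18, 0], "spin": 0}
    - {"delta_pos": [0, 0, 0], "spin": 0}

```text
time: 1.65
tool_pos: [579.8, 116.5, 218.7]
eef_rot: [-3.141, 0.001, 1.34]
wrist_force: [0.3, 0.0, -0.6]
gripper_width: 59.8
finger_force: 0.0
```

```bash
python3 - <<'E'
from h import *
import pickle
w=cap('wrist');s=sense();pickle.dump((w,s),open('w1.pkl','wb'))
f=w['frame'].copy()
B=np.array([561,44.9,122]);ux,uy=np.array([.973,-.23,0]),np.array([.23,.973,0])
for X in (B,B+75*uy+[0,0,-12]):
    p=proj(w,X,True);print(p);cv2.circle(f,tuple(int(v) for v in p),4,(255,0,255),1)
o=cv2.resize(f,(784,588));cv2.imwrite('pics/w1.png',o[:,:,::-1]);print(s['tool_pos'],s['eef_rot'])
E
```

```text
[278.45239464 265.97558671]
[278.60248274 192.55307703]
[578.42392977 117.96003045 218.8404185 ] [-3.14017472e+00  7.35950046e-04  1.34048501e+00]
```

View pics/w1.png

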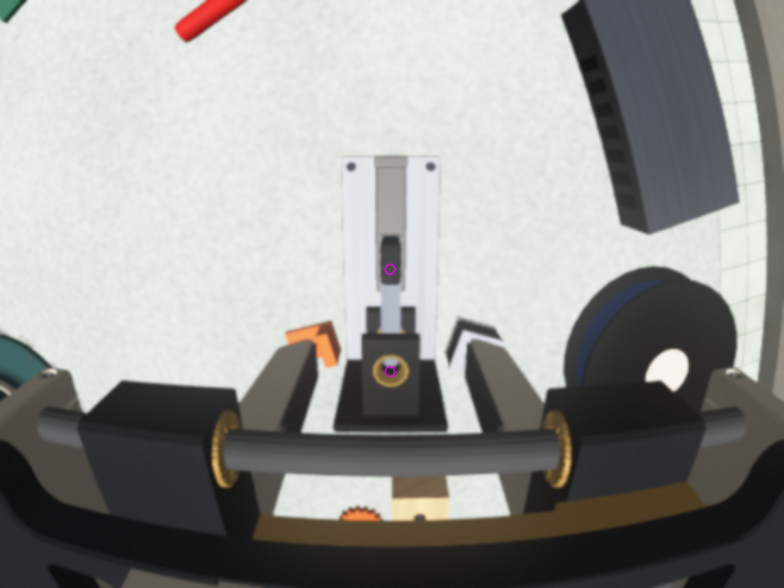

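The wrist view shows the tab (390,262) and rim (390,370) lying on my predicted marks, and the unit aligned with the tool. I'll descend, grip the tab, and measure the rim from this picture while I'm at it.

Emit:
apply_moves:
  rows:
    - {"delta_pos": [0, 0, -30], "spin": 0}
    - {"delta_pos": [0, 0, -30], "spin": 0}
    - {"delta_pos": [0, 0, -30], "spin": 0}
    - {"delta_pos": [0, 0, -30], "spin": 0}
    - {"delta_pos": [0, 0, -20], "spin": 0}

```text
time: 2.12
tool_pos: [575.7, 120.2, 76.9]
eef_rot: [-3.139, 0.001, 1.344]
wrist_force: [0.2, -0.6, 0.2]
gripper_width: 59.9
finger_force: 0.0
```

Emit:
apply_moves:
  rows:
    - {"delta_pos": [0, 0, 0], "spin": 0}
    - {"delta_pos": [0, 0, 0], "spin": 0}
    - {"delta_pos": [0, 0, 0], "spin": 0}
    - {"delta_pos": [0, 0, 0], "spin": 0}
    - {"delta_pos": [0, 0, 0], "spin": 0}
  hand: 0
  squeeze: 25

```text
time: 2.53
tool_pos: [578.0, 119.9, 81.6]
eef_rot: [3.14, -0.001, 1.343]
wrist_force: [-0.7, 1.0, 0.6]
gripper_width: 31.5
finger_force: 0.0
```

Emit:
apply_moves:
  rows:
    - {"delta_pos": [0, 0, 0], "spin": 0}
    - {"delta_pos": [0, 0, 0], "spin": 0}

```text
time: 2.7
tool_pos: [577.6, 119.7, 80.5]
eef_rot: [3.141, -0.0, 1.343]
wrist_force: [-0.2, -0.1, -0.4]
gripper_width: 17.9
finger_force: 0.0
```

```bash
python3 - <<'E'
from h import *
import pickle
w,s=pickle.load(open('w1.pkl','rb'))
h=cv2.cvtColor(w['frame'],cv2.COLOR_RGB2HSV)
m=cv2.inRange(h,(12,90,60),(32,255,255));m[:250]=0;m[282:]=0;m[:,:262]=0;m[:,297:]=0
cn=np.vstack(cv2.findContours(m,0,1)[0]);e=cv2.fitEllipse(cn);c=cv2.minEnclosingCircle(cn);print(e,c)
for z in (122,):print(onz(w,*e[0],z,True),onz(w,*c[0],z,True))
# plate screws z=6
for u,v in((351,166),(430.5,166)):print(onz(w,u/1.4-.15,v/1.4-.15,6,True))
print(sense())
E
```

```text
((278.6270446777344, 264.56982421875), (22.740232467651367, 25.285390853881836), 87.9897689819336) ((278.6199951171875, 264.5), 12.865345001220703)
[561.54989858  46.45140757 122.        ] [561.56135663  46.53196639 122.        ]
[559.48297761 195.68351588   6.        ]
[629.73111102 179.22401203   6.        ]
{'time': 2.7, 'q': array([ 1.61087538e-01, -2.49107419e-02,  1.74953765e+00,  8.31864877e-06,
        1.41611711e+00,  3.88829152e-01]), 'qd': array([ 0.00095858,  0.00341587,  0.00504198,  0.00013294, -0.00107769,
        0.00028208]), 'joint_efforts': array([ 6.12764270e-02, -5.83872163e+01, -6.04704881e+01,  7.97479344e-02,
       -1.08602853e-02,  1.67502534e-03]), 'tool_pos': array([577.62147902, 119.69820985,  80.5165029 ]), 'eef_rot': array([ 3.14081048e+00, -3.29328819e-04,  1.34305356e+00]), 'wrist_force': array([-0.17059331, -0.06265324, -0.3595332 ]), 'torque': array([-0.06667391,  0.0535652 ,  0.00292666]), 'finger_force': 0.0, 'gripper_width': 17.879642277757682}
```

Emit:
apply_moves:
  rows:
    - {"delta_pos": [0, 0, 0], "spin": 0}
    - {"delta_pos": [0, 0, 0], "spin": 0}
    - {"delta_pos": [0, 0, 0], "spin": 0}

```text
time: 2.95
tool_pos: [577.4, 119.7, 79.9]
eef_rot: [-3.142, -0.0, 1.343]
wrist_force: [0.2, 0.2, 0.4]
gripper_width: 1.3
finger_force: 0.0
```

Emit:
apply_moves:
  rows:
    - {"delta_pos": [1.4, 5.8, 0], "spin": 0}
    - {"delta_pos": [1.4, 5.8, 0], "spin": 0}
    - {"delta_pos": [1.4, 5.8, 0], "spin": 0}
    - {"delta_pos": [1.4, 5.8, 0], "spin": 0}
    - {"delta_pos": [1.4, 5.8, 0], "spin": 0}

```text
time: 3.37
tool_pos: [584.5, 149.4, 79.8]
eef_rot: [-3.142, 0.0, 1.343]
wrist_force: [-0.0, 0.7, -0.9]
gripper_width: 0.2
finger_force: 0.0
```

Emit:
apply_moves:
  rows:
    - {"delta_pos": [1.4, 5.8, 0], "spin": 0}
    - {"delta_pos": [1.4, 5.8, 0], "spin": 0}
    - {"delta_pos": [1.3, 5.6, 0], "spin": 0}
    - {"delta_pos": [1.3, 5.0, 0], "spin": 0}
    - {"delta_pos": [0.7, 3, 0], "spin": 0}

```text
time: 3.78
tool_pos: [590.6, 174.5, 79.8]
eef_rot: [-3.142, -0.0, 1.343]
wrist_force: [-0.5, -0.8, 0.7]
gripper_width: 0.3
finger_force: 0.0
```

Emit:
apply_moves:
  rows:
    - {"delta_pos": [0.3, 1.5, 0], "spin": 0}
    - {"delta_pos": [0, 0, 0], "spin": 0}
    - {"delta_pos": [0, 0, 0], "spin": 0}

```text
time: 4.03
tool_pos: [590.8, 175.3, 79.8]
eef_rot: [-3.142, 0.0, 1.343]
wrist_force: [-0.5, -0.6, 0.1]
gripper_width: 0.5
finger_force: 0.0
```

The fingers closed on nothing, so I missed the tab and need to look before going on.

```bash
python3 - <<'E'
from h import *
import pickle
w=cap('wrist');t=cap('side');s=sense();pickle.dump((w,t,s),open('w2.pkl','wb'))
a=cv2.resize(w['frame'][100:400,140:420],(525,562));b=cv2.resize(t['frame'][130:270,220:350],(260,280),interpolation=cv2.INTER_CUBIC)
o=np.zeros((562,790,3),np.uint8);o[:,:525]=a;o[:280,530:790]=b
cv2.imwrite('pics/w2.png',o[:,:,::-1])
print(proj(w,s['tool_pos'],True),s['tool_pos'])
E
```

```text
[280.71228429 233.34396135] [590.7580698  175.12602915  79.89413008]
```

View pics/w2.png

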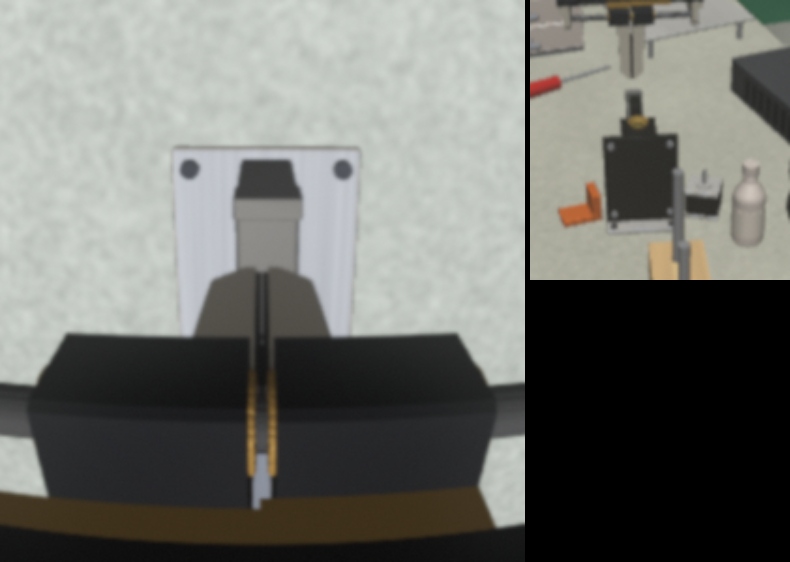

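The wrist view shows the closed fingers over the track near its end, hiding the tab. In the side view the fingertip is at about (632,76) in the mosaic and the tab is still at (634,102). I'll compare with projections.

```bash
python3 - <<'E'
from h import *
import pickle
w,t,s=pickle.load(open('w2.pkl','rb'))
B=np.array([561.4,46,0]);uy=np.array([.228,.974,0])
for n,X in dict(tcp=s['tool_pos'],bore=B+[0,0,122],tab0=B+75*uy+[0,0,110],tab0b=B+75*uy+[0,0,76],tab55=B+130*uy+[0,0,110],stop=B+150*uy+[0,0,87]).items():
    p=proj(t,X);print(n,p,'mosaic',(p-[220,130])*2+[530,0],'wrist',(proj(w,X,True)-[140,100])*1.875)
a=cv2.resize(t['frame'][120:210,240:310],None,fx=6,fy=6,interpolation=cv2.INTER_CUBIC)
cv2.imwrite('pics/w2b.png',a[:,:,::-1])
E
```

```text
tcp [270.60753551 179.74186833] mosaic [631.21507103  99.48373667] wrist [263.83553304 250.01992754]
bore [272.89278229 189.58172727] mosaic [635.78556458 119.16345454] wrist [264.4880329  583.41124997]
tab0 [271.59021172 179.76183319] mosaic [633.18042345  99.52366637] wrist [265.67959964 429.85319086]
tab0b [271.93236009 190.96744672] mosaic [633.86472019 121.93489344] wrist [265.22482382 378.50425726]
tab55 [270.64453363 170.45568752] mosaic [631.28906725  80.91137504] wrist [266.78639592 291.48984698]
stop [270.55215068 174.59097541] mosaic [631.10430136  89.18195082] wrist [266.62344663 209.08086199]
```

View pics/w2b.png

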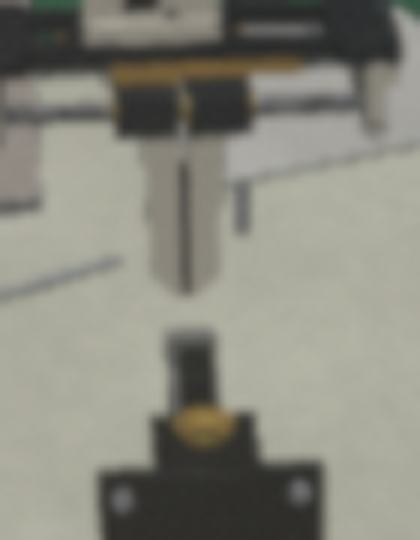

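```bash
python3 - <<'E'
from h import *
import pickle
w,t,s=pickle.load(open('w2.pkl','rb'))
print(t['frame'][160:186,266:276:2].mean(2).round().astype(int).tolist())
print(w['frame'][225:262:2,276:286:2].mean(2).round().astype(int).tolist())
o,d=ray(t,270.8,169.2)
for name,(u,v) in dict(tip=(280.7,244)).items(): print(tri((o,d),ray(w,u,v,True)))
k=((590.8-o[0])*d[0]+(175.1-o[1])*d[1])/(d[0]**2+d[1]**2);print('z on tool axis',o+k*d)
# tab top front(-y) edge & far edge in side
for v in (332/6+120,350/6+120):
  o,d=ray(t,240+191/6,v);print(o+d*(110-o[2])/d[2])
# tab in w1 (top face v 247..284, 380..400)
w1,s1=pickle.load(open('w1.pkl','rb'))
f=w1['frame'].mean(2);print(f[160:215,278].round().astype(int).tolist())
for v in (176,203):print(onz(w1,278.6,v,110,True))
E
```

```text
[[133, 130, 93, 123, 132], [134, 130, 93, 123, 133], [134, 130, 94, 123, 133], [133, 131, 93, 124, 132], [133, 130, 93, 123, 132], [136, 131, 95, 123, 133], [144, 131, 98, 123, 138], [155, 135, 103, 125, 148], [164, 146, 115, 133, 159], [168, 159, 143, 153, 167], [170, 167, 164, 166, 169], [168, 168, 170, 169, 170], [168, 169, 170, 170, 171], [168, 166, 165, 165, 166], [166, 153, 146, 145, 148], [163, 133, 121, 120, 123], [161, 114, 100, 97, 100], [159, 101, 80, 75, 81], [158, 97, 66, 57, 67], [162, 99, 59, 49, 61], [166, 104, 57, 49, 59], [168, 114, 60, 50, 57], [170, 120, 63, 51, 56], [171, 120, 64, 50, 55], [171, 116, 64, 49, 53], [169, 112, 64, 47, 52]]
[[140, 139, 139, 138, 139], [139, 139, 139, 139, 139], [140, 139, 138, 137, 138], [139, 138, 138, 138, 138], [138, 138, 138, 137, 137], [138, 138, 138, 137, 137], [137, 138, 137, 136, 136], [138, 137, 137, 136, 136], [132, 137, 136, 134, 128], [112, 130, 132, 120, 96], [80, 90, 93, 83, 84], [65, 59, 65, 57, 80], [63, 57, 64, 57, 78], [63, 57, 63, 55, 78], [61, 57, 62, 54, 77], [57, 55, 61, 52, 76], [56, 55, 61, 49, 76], [55, 54, 60, 50, 75], [54, 52, 60, 48, 75]]
[592.63123021 179.85256104 110.14462857]
z on tool axis [592.16179036 174.73504413 112.67538107]
[586.1122571  143.39411868 110.        ]
[581.33942287 126.65998113 110.        ]
[169, 168, 169, 168, 169, 168, 158, 134, 98, 69, 52, 51, 52, 52, 56, 61, 68, 70, 71, 72, 72, 72, 73, 72, 74, 73, 75, 74, 75, 74, 75, 75, 75, 76, 75, 74, 74, 76, 75, 74, 74, 76, 94, 138, 176, 189, 192, 192, 191, 191, 191, 192, 191, 191, 190]
[582.0720441  134.17282738 110.        ]
[575.78412832 107.38025441 110.        ]
```

Both views put the shut fingertips at z≈110, while the reported TCP z is 80 and x and y agree. So the real tips sit about 30 mm above the reported TCP, and the fingers closed just above the tab. I'll go back over the tab, open, and re-measure it.

Emit:
apply_moves:
  rows:
    - {"delta_pos": [0, 0, 20], "spin": 0}
    - {"delta_pos": [-4, -18, 20], "spin": 0}
    - {"delta_pos": [-4, -18, 0], "spin": 0}
    - {"delta_pos": [-4, -18, 0], "spin": 0}
    - {"delta_pos": [0, 0, 0], "spin": 0}
  hand: 50

```text
time: 4.55
tool_pos: [578.5, 119.0, 120.4]
eef_rot: [3.141, 0.0, 1.341]
wrist_force: [-0.7, 0.1, -0.4]
gripper_width: 29.3
finger_force: 0.0
```

Emit:
apply_moves:
  rows:
    - {"delta_pos": [0, 0, 0], "spin": 0}
    - {"delta_pos": [0, 0, 0], "spin": 0}
    - {"delta_pos": [0, 0, 0], "spin": 0}

```text
time: 4.8
tool_pos: [578.8, 121.8, 119.7]
eef_rot: [-3.141, -0.0, 1.343]
wrist_force: [-0.2, 0.0, -0.2]
gripper_width: 47.7
finger_force: 0.0
```

```bash
python3 - <<'E'
from h import *
import pickle
w=cap('wrist');t=cap('side');s=sense();pickle.dump((w,t,s),open('w3.pkl','wb'))
print(s['tool_pos'],s['gripper_width'],s['wrist_force'])
uc=int(round(proj(w,[578.5,119,110],True)[0]));print(uc)
f=w['frame'].mean(2);a=f[90:260,uc];print(a.round().astype(int).tolist())
c=cv2.resize(t['frame'][120:210,240:310],None,fx=6,fy=6,interpolation=cv2.INTER_CUBIC)
o=np.zeros((588,790,3),np.uint8);o[:540,:420]=c;o[:420,425:785]=cv2.resize(w['frame'][60:340,160:400],(360,420));cv2.imwrite('pics/w3.png',o[:,:,::-1])
E
```

```text
[578.8088189  121.88450795 119.62601441] 49.533755413641096 [-0.23163095  0.98533852  0.47588662]
281
[209, 207, 205, 204, 206, 208, 211, 214, 217, 217, 216, 215, 215, 215, 214, 214, 214, 213, 212, 211, 209, 208, 209, 208, 201, 184, 164, 139, 129, 138, 145, 146, 147, 149, 149, 151, 149, 143, 132, 137, 144, 148, 148, 149, 148, 149, 149, 149, 149, 149, 148, 149, 149, 149, 149, 149, 149, 150, 150, 149, 150, 150, 150, 151, 150, 150, 150, 151, 150, 151, 151, 151, 152, 152, 151, 151, 151, 152, 152, 152, 151, 152, 153, 153, 152, 152, 152, 152, 152, 152, 153, 153, 153, 153, 153, 153, 153, 154, 153, 153, 153, 153, 151, 136, 111, 94, 87, 68, 54, 50, 51, 51, 51, 50, 51, 51, 51, 52, 54, 57, 64, 67, 69, 69, 68, 69, 68, 69, 70, 69, 69, 69, 70, 69, 68, 69, 70, 69, 70, 68, 71, 69, 70, 69, 68, 68, 68, 68, 68, 68, 68, 67, 67, 66, 66, 70, 88, 126, 160, 173, 174, 174, 174, 174, 174, 173, 174, 175, 174, 173]
```

View pics/w3.png

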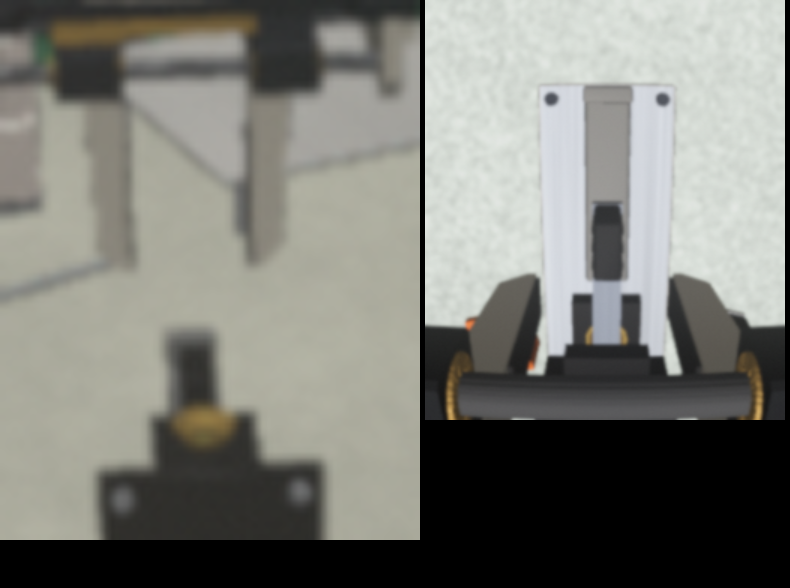

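The side view shows the open tips at (130/255,265), well above the tab top (190,332). In the wrist view the tab is centred between the fingers at (607,240). I'll compute the offset once more.

```bash
python3 - <<'E'
from h import *
import pickle
w,t,s=pickle.load(open('w3.pkl','rb'));p=s['tool_pos']
o,d=ray(t,272,120+265/6)
k=((p[0]-o[0])*d[0]+(p[1]-o[1])*d[1])/(d[0]**2+d[1]**2);print('tip',o+k*d,p)
for v in (210,246.5):print(onz(w,281,v,110,True))
# side check: rods' stand etc: base plate screw, rim
print('rim side on z122',onz(t,240+203/6,120+425/6,122))
E
```

```text
tip [581.45119813 121.16632583 154.16640235] [578.8088189  121.88450795 119.62601441]
[582.05710974 134.7827829  110.        ]
[575.95272616 108.10259135 110.        ]
rim side on z122 [561.852432    39.17617235 122.        ]
```

Emit:
apply_moves:
  rows:
    - {"delta_pos": [0, -2, -15], "spin": 0}
    - {"delta_pos": [0, 0, -15], "spin": 0}
    - {"delta_pos": [0, 0, -15], "spin": 0}
    - {"delta_pos": [0, 0, -10], "spin": 0}
    - {"delta_pos": [0, 0, 0], "spin": 0}

```text
time: 5.32
tool_pos: [577.2, 119.2, 61.1]
eef_rot: [-3.137, 0.002, 1.343]
wrist_force: [0.0, 0.1, -0.2]
gripper_width: 50.2
finger_force: 0.0
```

Emit:
apply_moves:
  rows:
    - {"delta_pos": [0, 0, -8], "spin": 0}
    - {"delta_pos": [0, 0, -7], "spin": 0}
    - {"delta_pos": [0, 0, 0], "spin": 0}

```text
time: 5.57
tool_pos: [578.4, 119.3, 48.5]
eef_rot: [-3.14, 0.0, 1.343]
wrist_force: [-0.5, -0.2, -1.1]
gripper_width: 49.9
finger_force: 0.0
```

Emit:
apply_moves:
  rows:
    - {"delta_pos": [0, 0, 0], "spin": 0}
    - {"delta_pos": [0, 0, 0], "spin": 0}
    - {"delta_pos": [0, 0, 0], "spin": 0}
    - {"delta_pos": [0, 0, 0], "spin": 0}
    - {"delta_pos": [0, 0, 0], "spin": 0}
  hand: 0

```text
time: 5.98
tool_pos: [578.9, 119.4, 50.2]
eef_rot: [3.141, -0.0, 1.343]
wrist_force: [0.8, -0.9, -0.1]
gripper_width: 21.2
finger_force: 0.0
```

Emit:
apply_moves:
  rows:
    - {"delta_pos": [0, 0, 0], "spin": 0}
    - {"delta_pos": [0, 0, 0], "spin": 0}
    - {"delta_pos": [0, 0, 0], "spin": 0}
    - {"delta_pos": [0, 0, 0], "spin": 0}

```text
time: 6.32
tool_pos: [579.6, 119.2, 50.1]
eef_rot: [3.14, -0.0, 1.343]
wrist_force: [6.3, -1.4, 0.0]
gripper_width: 14.0
finger_force: 25.0
```

Gripped: 14 mm opening at 25 N. Now I'll pull the lock.

Emit:
apply_moves:
  rows:
    - {"delta_pos": [1.4, 5.8, 0], "spin": 0}
    - {"delta_pos": [1.4, 5.8, 0], "spin": 0}
    - {"delta_pos": [1.4, 5.8, 0], "spin": 0}
    - {"delta_pos": [1.4, 5.8, 0], "spin": 0}
    - {"delta_pos": [1.4, 5.8, 0], "spin": 0}

```text
time: 6.73
tool_pos: [586.4, 148.2, 50.1]
eef_rot: [3.14, 0.0, 1.343]
wrist_force: [4.2, -3.4, -1.0]
gripper_width: 13.6
finger_force: 25.0
```

Emit:
apply_moves:
  rows:
    - {"delta_pos": [1.4, 5.8, 0], "spin": 0}
    - {"delta_pos": [1.4, 5.8, 0], "spin": 0}
    - {"delta_pos": [1.3, 5.4, 0], "spin": 0}
    - {"delta_pos": [0.9, 4, 0], "spin": 0}
    - {"delta_pos": [0, 0, 0], "spin": 0}

```text
time: 7.15
tool_pos: [591.5, 169.8, 50.1]
eef_rot: [3.14, -0.0, 1.343]
wrist_force: [4.6, 1.1, -0.8]
gripper_width: 13.9
finger_force: 25.0
```

Emit:
apply_moves:
  rows:
    - {"delta_pos": [0.5, 2, 0], "spin": 0}
    - {"delta_pos": [0.3, 1.5, 0], "spin": 0}
    - {"delta_pos": [0, 0, 0], "spin": 0}

```text
time: 7.4
tool_pos: [591.7, 170.4, 49.9]
eef_rot: [3.141, 0.005, 1.342]
wrist_force: [-1.5, -19.6, 3.8]
gripper_width: 13.9
finger_force: 25.0
```

The end stop is reached: 20 N of resistance, about 53 mm of travel from a start that was already about 2 mm out. I'll hold, release and rise.

Emit:
apply_moves:
  rows:
    - {"delta_pos": [0, 0, 0], "spin": 0}
    - {"delta_pos": [0, 0, 0], "spin": 0}

```text
time: 7.57
tool_pos: [591.7, 170.5, 49.9]
eef_rot: [3.141, 0.004, 1.342]
wrist_force: [-0.9, -18.4, 4.2]
gripper_width: 13.9
finger_force: 25.0
```

Emit:
apply_moves:
  rows:
    - {"delta_pos": [0, 0, 0], "spin": 0}
    - {"delta_pos": [0, 0, 0], "spin": 0}
    - {"delta_pos": [0, 0, 0], "spin": 0}
    - {"delta_pos": [0, 0, 0], "spin": 0}
  hand: 50

```text
time: 7.9
tool_pos: [591.5, 173.1, 49.8]
eef_rot: [-3.141, -0.0, 1.343]
wrist_force: [-0.2, 0.1, -1.2]
gripper_width: 35.9
finger_force: 0.0
```

Emit:
apply_moves:
  rows:
    - {"delta_pos": [0, 0, 30], "spin": 0}
    - {"delta_pos": [0, 0, 40], "spin": 0}
    - {"delta_pos": [0, 0, 40], "spin": 0}
    - {"delta_pos": [0, 0, 40], "spin": 0}
    - {"delta_pos": [0, 0, 20], "spin": 0}

```text
time: 8.32
tool_pos: [592.3, 173.3, 225.5]
eef_rot: [3.137, -0.003, 1.343]
wrist_force: [1.2, 0.2, 0.3]
gripper_width: 49.8
finger_force: 0.0
```

Emit:
apply_moves:
  rows:
    - {"delta_pos": [-4, -27, 0], "spin": 0}
    - {"delta_pos": [-4, -27, 0], "spin": 0}
    - {"delta_pos": [0, 0, 0], "spin": 0}
    - {"delta_pos": [0, 0, 0], "spin": 0}

```text
time: 8.65
tool_pos: [583.5, 118.2, 220.1]
eef_rot: [3.141, -0.0, 1.342]
wrist_force: [1.1, 0.4, -0.5]
gripper_width: 50.1
finger_force: 0.0
```

```bash
python3 - <<'E'
from h import *
import pickle
w=cap('wrist');s=sense();pickle.dump((w,s),open('w4.pkl','wb'))
p=s['tool_pos'];print(p,s['eef_rot'],s['gripper_width'])
f=w['frame'].mean(2);B=np.array([561.4,46,0]);uy=np.array([.228,.974,0])
for y,z in((145,110),(115,110),(0,122)): print(y,proj(w,B+y*uy+[0,0,z],True))
h=cv2.cvtColor(w['frame'],cv2.COLOR_RGB2HSV)
b=proj(w,B+[0,0,122],True).astype(int)
m=cv2.inRange(h,(12,90,60),(32,255,255));k=np.zeros_like(m);k[b[1]-22:b[1]+22,b[0]-22:b[0]+22]=1;m*=k
cn=np.vstack(cv2.findContours(m,0,1)[0]);e=cv2.fitEllipse(cn);print(e,onz(w,*e[0],122,True))
u=int(round(proj(w,B+130*uy+[0,0,110],True)[0]));a=f[80:260,u];g=np.diff(a);i=np.where(abs(g)>12)[0];print(u,[(j+80,int(a[j]),int(a[j+1])) for j in i])
E
```

```text
[583.58662412 118.85269512 219.92866945] [ 3.14152873e+00 -3.40280670e-04  1.34241900e+00] 50.10187497159773
145 [275.12366256 122.91153667]
115 [275.13165379 153.712001  ]
0 [275.21512959 266.63927595]
((275.30047607421875, 266.18536376953125), (22.409650802612305, 25.214609146118164), 90.64669036865234) [561.60931697  46.49765632 122.        ]
275 [(np.int64(111), 225, 211), (np.int64(112), 211, 183), (np.int64(113), 183, 161), (np.int64(120), 163, 146), (np.int64(121), 146, 113), (np.int64(122), 113, 72), (np.int64(123), 72, 49), (np.int64(152), 78, 118), (np.int64(153), 118, 165), (np.int64(154), 165, 189), (np.int64(227), 185, 165), (np.int64(228), 165, 123), (np.int64(229), 123, 88), (np.int64(231), 82, 97), (np.int64(232), 97, 128), (np.int64(233), 128, 160), (np.int64(234), 160, 192), (np.int64(235), 192, 219), (np.int64(237), 226, 212), (np.int64(238), 212, 168), (np.int64(239), 168, 101), (np.int64(240), 101, 58), (np.int64(253), 70, 85), (np.int64(254), 85, 115), (np.int64(255), 115, 134), (np.int64(256), 134, 121), (np.int64(257), 121, 90), (np.int64(258), 90, 70)]
```

The lock is at its stop: the tab's near edge is at v=153.3 against 153.7 predicted. The bore measures (561.6,46.5). Next, the rod.

```bash
python3 - <<'E'
from h import *
import pickle
cs=pickle.load(open('c0.pkl','rb'));c=cs['top'];cc=cs['side']
print('top',onz(c,210+570/3.5-.4,165+180/3.5-.4,178),'foot',onz(c,210+542/3.5-.4,165+190/3.5-.4,68))
print(tri(ray(c,372.5,216),ray(cc,225+241/3.5-.3,170+157/3.5-.3)))
E
```

```text
top [ 542.52572017 -163.08704018  178.        ] foot [ 543.06377707 -164.2815771    68.        ]
[ 544.01085114 -163.43732629  178.77096769]
```

Emit:
apply_moves:
  rows:
    - {"delta_pos": [-5, -35, 5], "spin": 0}
    - {"delta_pos": [-5, -35, 5], "spin": 0}
    - {"delta_pos": [-5, -35, 0], "spin": 0}
    - {"delta_pos": [-5, -35, 0], "spin": 0}
    - {"delta_pos": [-5, -35, 0], "spin": 0}

```text
time: 9.12
tool_pos: [558.4, -56.7, 229.8]
eef_rot: [-3.142, -0.0, 1.344]
wrist_force: [0.5, -0.6, -0.4]
gripper_width: 50.1
finger_force: 0.0
```

Emit:
apply_moves:
  rows:
    - {"delta_pos": [-5, -35, 0], "spin": 0}
    - {"delta_pos": [-5, -35, 0], "spin": 0}
    - {"delta_pos": [-6, -35, 0], "spin": 0}
    - {"delta_pos": [0, 0, 0], "spin": 0}
    - {"delta_pos": [0, 0, 0], "spin": 0}

```text
time: 9.53
tool_pos: [542.6, -161.8, 229.5]
eef_rot: [-3.141, -0.0, 1.341]
wrist_force: [0.3, 0.1, -0.1]
gripper_width: 50.2
finger_force: 0.0
```

```bash
python3 - <<'E'
from h import *
import pickle
w=cap('wrist');s=sense();pickle.dump((w,s),open('w5.pkl','wb'))
p=s['tool_pos'];print(p,s['eef_rot'],s['gripper_width'])
f=w['frame'].copy()
for X in ([542.5,-163,178],[542.5,-163,68]):
    q=proj(w,X,True);print(q);cv2.circle(f,tuple(int(v) for v in q),3,(255,0,255),1)
o=cv2.resize(f[100:400,150:410],(676,780//1)) ;o=cv2.resize(f[100:340,150:410],(650,600),interpolation=cv2.INTER_CUBIC);cv2.imwrite('pics/w5.png',o[:,:,::-1])
E
```

```text
[ 542.86665841 -160.80258329  229.57389756] [-3.14115413e+00 -4.95191800e-04  1.34256274e+00] 49.98197552196886
[280.65198897 211.94555234]
[280.40818625 183.41987453]
```

View pics/w5.png

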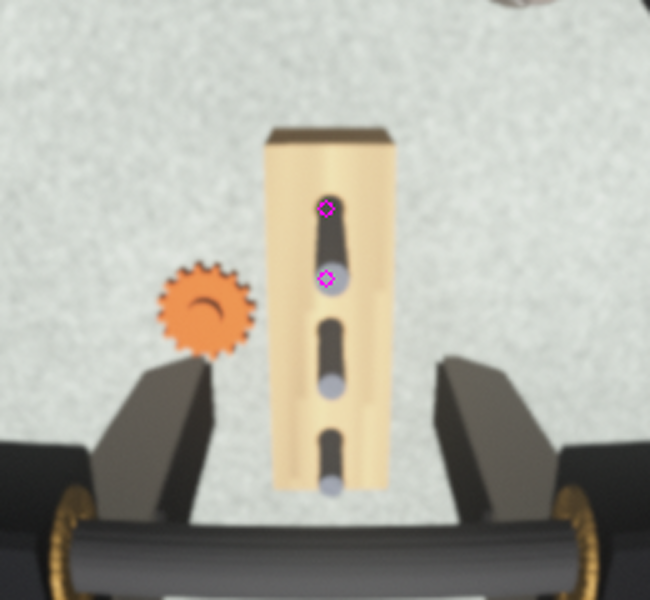

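The long rod's top is at (332,278) in the crop, about 1.5 mm to +x of the prediction, and the stand is square to the gripper. The rod is at about (544,−163.3). I'll descend so the grasp is about 145 mm up the rod.

Emit:
apply_moves:
  rows:
    - {"delta_pos": [1.2, -2.2, -30], "spin": 0}
    - {"delta_pos": [0, 0, -35], "spin": 0}
    - {"delta_pos": [0, 0, -35], "spin": 0}
    - {"delta_pos": [0, 0, -28], "spin": 0}
    - {"delta_pos": [0, 0, 0], "spin": 0}

```text
time: 10.0
tool_pos: [541.8, -160.8, 95.9]
eef_rot: [-3.134, -0.001, 1.345]
wrist_force: [-0.6, 0.7, -1.2]
gripper_width: 50.1
finger_force: 0.0
```

Emit:
apply_moves:
  rows:
    - {"delta_pos": [0, 0, 0], "spin": 0}
    - {"delta_pos": [0, 0, 0], "spin": 0}
    - {"delta_pos": [0, 0, 0], "spin": 0}
    - {"delta_pos": [0, 0, 0], "spin": 0}
    - {"delta_pos": [0, 0, 0], "spin": 0}
  hand: 0
  squeeze: 40

```text
time: 10.42
tool_pos: [544.4, -163.5, 103.3]
eef_rot: [3.14, 0.0, 1.343]
wrist_force: [0.6, 0.3, 0.3]
gripper_width: 21.1
finger_force: 0.0
```

Emit:
apply_moves:
  rows:
    - {"delta_pos": [0, 0, 0], "spin": 0}
    - {"delta_pos": [0, 0, 0], "spin": 0}
    - {"delta_pos": [0, 0, 0], "spin": 0}
    - {"delta_pos": [0, 0, 0], "spin": 0}

```text
time: 10.75
tool_pos: [544.2, -163.5, 102.5]
eef_rot: [3.14, 0.0, 1.343]
wrist_force: [0.9, 0.3, 5.5]
gripper_width: 11.4
finger_force: 40.0
```

Emit:
apply_moves:
  rows:
    - {"delta_pos": [0, 0, 10], "spin": 0}
    - {"delta_pos": [0, 0, 15], "spin": 0}
    - {"delta_pos": [0, 0, 15], "spin": 0}
    - {"delta_pos": [0, 0, 20], "spin": 0}
    - {"delta_pos": [0, 0, 20], "spin": 0}

```text
time: 11.17
tool_pos: [543.4, -163.2, 183.1]
eef_rot: [-3.141, -0.0, 1.343]
wrist_force: [-0.7, 0.6, -1.4]
gripper_width: 11.0
finger_force: 40.0
```

Emit:
apply_moves:
  rows:
    - {"delta_pos": [0, 0, 20], "spin": 0}
    - {"delta_pos": [0, 0, 20], "spin": 0}
    - {"delta_pos": [0, 0, 15], "spin": 0}
    - {"delta_pos": [0, 0, 15], "spin": 0}
    - {"delta_pos": [0, 0, 0], "spin": 0}

```text
time: 11.58
tool_pos: [544.3, -163.6, 255.3]
eef_rot: [3.138, 0.0, 1.343]
wrist_force: [-0.4, 0.6, -1.2]
gripper_width: 11.2
finger_force: 40.0
```

Emit:
apply_moves:
  rows:
    - {"delta_pos": [1.7, 20, 0], "spin": 0}
    - {"delta_pos": [1.7, 20, 0], "spin": 0}
    - {"delta_pos": [1.7, 20, 0], "spin": 0}
    - {"delta_pos": [1.7, 20, 0], "spin": 0}
    - {"delta_pos": [1.7, 20, 0], "spin": 0}

```text
time: 12.0
tool_pos: [552.0, -62.4, 250.8]
eef_rot: [-3.14, 0.0, 1.343]
wrist_force: [-0.1, 1.0, -1.8]
gripper_width: 11.3
finger_force: 40.0
```

Emit:
apply_moves:
  rows:
    - {"delta_pos": [1.7, 20, 0], "spin": 0}
    - {"delta_pos": [1.7, 20, 0], "spin": 0}
    - {"delta_pos": [1.7, 20, 0], "spin": 0}
    - {"delta_pos": [1.7, 20, 0], "spin": 0}
    - {"delta_pos": [0, 0, 0], "spin": 0}

```text
time: 12.42
tool_pos: [558.9, 19.3, 250.8]
eef_rot: [-3.14, -0.0, 1.345]
wrist_force: [0.2, 0.1, -2.5]
gripper_width: 11.3
finger_force: 40.0
```

Emit:
apply_moves:
  rows:
    - {"delta_pos": [1.7, 15, 0], "spin": 0}
    - {"delta_pos": [0.6, 10, 0], "spin": 0}
    - {"delta_pos": [0, 0, 0], "spin": 0}
    - {"delta_pos": [0, 0, 0], "spin": 0}
    - {"delta_pos": [0, 0, 0], "spin": 0}

```text
time: 12.83
tool_pos: [561.3, 41.1, 251.6]
eef_rot: [-3.141, 0.0, 1.343]
wrist_force: [-0.1, 0.4, -1.6]
gripper_width: 11.1
finger_force: 40.0
```

```bash
python3 - <<'E'
from h import *
import pickle
w=cap('wrist');t=cap('top');c=cap('side');s=sense();pickle.dump((w,t,c,s),open('w6.pkl','wb'))
p=s['tool_pos'];print(p,s['eef_rot'],s['gripper_width'],s['finger_force'],s['wrist_force'])
a=cv2.resize(w['frame'][150:360,180:380],(390,410),interpolation=cv2.INTER_CUBIC)
b=cv2.resize(c['frame'][90:210,230:310],(390,585),interpolation=cv2.INTER_CUBIC)
o=np.zeros((590,790,3),np.uint8);o[:410,:390]=a;o[:585,395:785]=b
cv2.imwrite('pics/w6.png',o[:,:,::-1])
E
```

```text
[561.3577371   41.06372558 251.83406522] [3.14158286e+00 8.88999336e-05 1.34244888e+00] 11.061622005245512 39.998432993888855 [-0.02298244  0.17078122 -1.35470568]
```

View pics/w6.png

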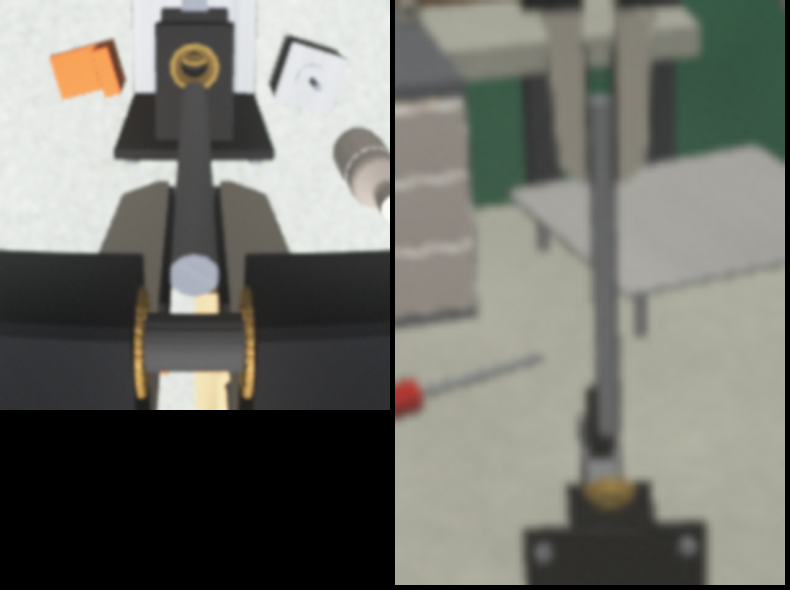

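The wrist view shows the rod top at (194,274), its lower end at (195,84) and the rim at (195,68), all in one line. In the side view the rod runs from (599,95) to (608,436), just above the rim (609,490). I'll compute its pose.

```bash
python3 - <<'E'
from h import *
import pickle
w,t,c,s=pickle.load(open('w6.pkl','rb'));p=s['tool_pos']
uy=np.array([.228,.974,0]);ux=np.array([.974,-.228,0])
f=w['frame'].astype(int)
print('col',f[178:204,279].tolist())
hs=cv2.cvtColor(w['frame'],cv2.COLOR_RGB2HSV)
# rod top disc: bright bluish
m=(w['frame'].mean(2)>110).astype(np.uint8);m[:270]=0;m[300:]=0;m[:,:262]=0;m[:,298:]=0
b=w['frame'][:,:,2].astype(int)-w['frame'][:,:,0];m&=(b>8).astype(np.uint8)
n,l,st,ce=cv2.connectedComponentsWithStats(m);i=1+np.argmax(st[1:,4]);print(st[i],ce[i]);top=onz(w,*ce[i],327.3,True);print('top',top)
B=np.array([561.6,46.5,0])
for nm,X in dict(bot=[*p[:2],157.3],rim=B+[0,0,122]).items(): print(nm,proj(w,X,True),proj(c,X))
wb=ray(w,279.75,150+84/1.95,True)
print('bot wrist z157',onz(w,279.75,150+83/1.95,157.3,True)-5*uy)
sb=ray(c,230+(607.5-395)/4.875-.4,90+437/4.875-.4);st_=ray(c,230+(599-395)/4.875-.4,90+95/4.875-.4)
print('tri bot',tri(wb,sb),'tri top',tri(ray(w,*ce[i],True),st_))
print('rim side', onz(c,230+(609.5-395)/4.875-.4,90+490/4.875-.4,122))
print('side bot at z157',onz(c,230+(607.5-395)/4.875-.4,90+436/4.875-.4,157.3),'side top',onz(c,230+(599-395)/4.875-.4,90+95/4.875-.4,327.3))
# rod edges per row in wrist near v=200..260
g=w['frame'].mean(2)
E
```

```text
col [[116, 95, 62], [125, 102, 64], [129, 106, 66], [149, 123, 74], [169, 141, 85], [150, 127, 83], [102, 91, 73], [69, 66, 63], [55, 54, 53], [50, 48, 46], [56, 51, 46], [80, 69, 52], [102, 85, 61], [103, 90, 71], [90, 84, 77], [83, 81, 80], [82, 81, 81], [82, 81, 81], [82, 81, 81], [82, 79, 80], [83, 81, 82], [83, 82, 82], [81, 79, 79], [81, 81, 81], [82, 81, 81], [81, 80, 80]]
[267 280  25  20 421] [279.03325416 289.92874109]
top [560.64473618  42.47948403 327.3       ]
bot [280.45351005 197.30951678] [273.06799236 177.81741507]
rim [279.44373574 183.80808207] [272.91456496 189.47592532]
bot wrist z157 [560.61120272  40.87472273 157.3       ]
tri bot [561.80911433  43.81628393 151.93052339] tri top [561.63708043  42.74208405 328.1620595 ]
rim side [562.31598839  42.85272444 122.        ]
side bot at z157 [559.88258804  34.87769153 157.3       ] side top [563.20915725  45.04417361 327.3       ]
```

The rod is upright to about 0.01 rad, and the bore lies about (1.0, 5.1) from it. I'll shift over and lower it slowly, watching the forces.

Emit:
apply_moves:
  rows:
    - {"delta_pos": [0.5, 2.6, 0], "spin": 0}
    - {"delta_pos": [0.5, 2.5, 0], "spin": 0}
    - {"delta_pos": [0, 0, -10], "spin": 0}
    - {"delta_pos": [0, 0, -10], "spin": 0}
    - {"delta_pos": [0, 0, -6], "spin": 0}

```text
time: 13.4
tool_pos: [562.0, 46.8, 223.7]
eef_rot: [-3.14, 0.0, 1.343]
wrist_force: [-0.2, -0.6, -2.2]
gripper_width: 11.2
finger_force: 40.0
```

Emit:
apply_moves:
  rows:
    - {"delta_pos": [0, 0, 0], "spin": 0}
    - {"delta_pos": [0, 0, -4], "spin": 0}
    - {"delta_pos": [0, 0, -4], "spin": 0}
    - {"delta_pos": [0, 0, -3], "spin": 0}
    - {"delta_pos": [0, 0, 0], "spin": 0}

```text
time: 13.82
tool_pos: [562.2, 46.7, 214.2]
eef_rot: [-3.141, 0.0, 1.343]
wrist_force: [-0.7, -0.9, -2.1]
gripper_width: 11.4
finger_force: 40.0
```

Emit:
apply_moves:
  rows:
    - {"delta_pos": [0, 0, -2], "spin": 0}
    - {"delta_pos": [0, 0, -2], "spin": 0}
    - {"delta_pos": [0, 0, -2], "spin": 0}
    - {"delta_pos": [0, 0, 0], "spin": 0}

```text
time: 14.15
tool_pos: [562.3, 46.7, 208.4]
eef_rot: [-3.141, 0.0, 1.343]
wrist_force: [-0.8, 0.9, -1.3]
gripper_width: 11.3
finger_force: 40.0
```

Emit:
apply_moves:
  rows:
    - {"delta_pos": [0, 0, -2], "spin": 0}
    - {"delta_pos": [0, 0, -2], "spin": 0}
    - {"delta_pos": [0, 0, -2], "spin": 0}
    - {"delta_pos": [0, 0, -2], "spin": 0}
    - {"delta_pos": [0, 0, 0], "spin": 0}

```text
time: 14.57
tool_pos: [562.3, 46.7, 200.3]
eef_rot: [-3.141, 0.0, 1.343]
wrist_force: [0.2, -0.7, -1.3]
gripper_width: 11.3
finger_force: 40.0
```

Emit:
apply_moves:
  rows:
    - {"delta_pos": [0, 0, -3], "spin": 0}
    - {"delta_pos": [0, 0, -3], "spin": 0}
    - {"delta_pos": [0, 0, -3], "spin": 0}
    - {"delta_pos": [0, 0, -3], "spin": 0}
    - {"delta_pos": [0, 0, 0], "spin": 0}

```text
time: 14.98
tool_pos: [562.2, 46.7, 188.0]
eef_rot: [-3.141, 0.0, 1.343]
wrist_force: [0.2, -1.1, -1.7]
gripper_width: 11.4
finger_force: 40.0
```

```bash
python3 - <<'E'
from h import *
import pickle
w=cap('wrist');c=cap('side');s=sense();pickle.dump((w,c,s),open('w7.pkl','wb'));p=s['tool_pos']
print(p,s['wrist_force'],s['torque'])
h=cv2.cvtColor(w['frame'],cv2.COLOR_RGB2HSV)
q=proj(w,[561.6,46.5,122],True);print('pred rim',q,'rodtop pred',proj(w,[*p[:2],p[2]+75.5],True))
m=cv2.inRange(h,(12,90,60),(32,255,255));a=np.zeros_like(m);y,x=q.astype(int)[::-1];a[y-25:y+25,x-25:x+25]=1;m*=a
ys,xs=np.nonzero(m);print('rim u',xs.min(),xs.max(),'v',ys.min(),ys.max())
for v in range(y-8,y+14,3):
  print(v,w['frame'][v,x-17:x+18,:].mean(1).round().astype(int).tolist())
sm=cv2.inRange(cv2.cvtColor(c['frame'],cv2.COLOR_RGB2HSV),(12,90,60),(32,255,255));ys,xs=np.nonzero(sm[180:200,255:290]);print('side rim',xs.min()+255,xs.max()+255,ys.min()+180,ys.max()+180)
print(c['frame'][184,262:286].mean(1).round().astype(int).tolist())
E
```

```text
[562.30376231  46.75217413 188.68167284] [-0.47560551 -1.16242737 -1.36367475] [-0.18639179  0.13983314 -0.01181304]
pred rim [279.91576823 206.02393628] rodtop pred [281.29708805 292.57460328]
rim u 265 295 v 192 218
198 [67, 68, 67, 69, 77, 99, 124, 137, 136, 125, 117, 107, 99, 91, 85, 81, 80, 80, 80, 81, 80, 84, 88, 97, 108, 117, 126, 136, 140, 130, 110, 87, 72, 66, 66]
201 [68, 68, 72, 89, 118, 136, 137, 123, 110, 100, 90, 79, 75, 76, 76, 78, 78, 78, 77, 79, 78, 78, 76, 74, 75, 85, 99, 110, 120, 134, 141, 132, 105, 77, 66]
204 [66, 70, 85, 113, 134, 132, 115, 103, 98, 87, 73, 68, 72, 75, 77, 77, 78, 78, 79, 78, 77, 76, 75, 72, 65, 63, 78, 98, 109, 118, 133, 142, 128, 96, 72]
207 [67, 70, 85, 113, 133, 129, 110, 99, 96, 92, 83, 75, 73, 75, 77, 77, 77, 78, 79, 78, 77, 76, 75, 74, 70, 75, 88, 100, 107, 113, 128, 140, 135, 107, 78]
210 [66, 67, 79, 104, 130, 135, 123, 106, 96, 92, 85, 78, 75, 76, 76, 77, 77, 78, 77, 78, 77, 77, 75, 76, 80, 88, 96, 100, 107, 120, 135, 137, 117, 86, 68]
213 [65, 66, 67, 72, 93, 119, 134, 129, 111, 94, 83, 77, 75, 75, 76, 76, 76, 77, 78, 76, 76, 76, 76, 74, 79, 88, 98, 111, 125, 136, 135, 115, 86, 67, 63]
216 [65, 64, 64, 66, 66, 76, 95, 116, 125, 120, 98, 81, 75, 76, 76, 77, 76, 77, 76, 76, 76, 76, 74, 75, 82, 103, 128, 135, 125, 103, 81, 68, 62, 62, 63]
219 [66, 64, 66, 63, 66, 64, 63, 66, 70, 72, 74, 74, 74, 75, 76, 75, 75, 75, 76, 75, 76, 74, 75, 74, 76, 81, 85, 77, 66, 63, 63, 62, 63, 63, 62]
side rim 269 278 189 193
[170, 170, 170, 172, 170, 154, 118, 106, 102, 95, 99, 104, 102, 102, 127, 161, 169, 168, 168, 169, 170, 169, 169, 170]
```

The rod is centred in the rim and through the upper bushing without contact. I'll continue into the lower one.

Emit:
apply_moves:
  rows:
    - {"delta_pos": [0, 0, -6], "spin": 0}
    - {"delta_pos": [0, 0, -6], "spin": 0}
    - {"delta_pos": [0, 0, -6], "spin": 0}
    - {"delta_pos": [0, 0, -6], "spin": 0}
    - {"delta_pos": [0, 0, -4], "spin": 0}

```text
time: 15.5
tool_pos: [562.1, 46.7, 159.7]
eef_rot: [-3.141, 0.0, 1.343]
wrist_force: [-0.0, -0.4, -1.7]
gripper_width: 11.5
finger_force: 40.0
```

Emit:
apply_moves:
  rows:
    - {"delta_pos": [0, 0, -2], "spin": 0}
    - {"delta_pos": [0, 0, -2], "spin": 0}
    - {"delta_pos": [0, 0, -2], "spin": 0}
    - {"delta_pos": [0, 0, -2], "spin": 0}
    - {"delta_pos": [0, 0, 0], "spin": 0}

```text
time: 15.92
tool_pos: [562.3, 46.7, 152.5]
eef_rot: [-3.141, 0.0, 1.343]
wrist_force: [0.4, -1.0, -2.4]
gripper_width: 10.9
finger_force: 40.0
```

Emit:
apply_moves:
  rows:
    - {"delta_pos": [0, 0, -2], "spin": 0}
    - {"delta_pos": [0, 0, -2], "spin": 0}
    - {"delta_pos": [0, 0, -2], "spin": 0}
    - {"delta_pos": [0, 0, -2], "spin": 0}
    - {"delta_pos": [0, 0, 0], "spin": 0}

```text
time: 16.33
tool_pos: [562.3, 46.7, 144.3]
eef_rot: [-3.141, 0.0, 1.343]
wrist_force: [-0.0, -1.0, -2.4]
gripper_width: 11.0
finger_force: 40.0
```

Emit:
apply_moves:
  rows:
    - {"delta_pos": [0, 0, -2], "spin": 0}
    - {"delta_pos": [0, 0, -2], "spin": 0}
    - {"delta_pos": [0, 0, -2], "spin": 0}
    - {"delta_pos": [0, 0, -2], "spin": 0}
    - {"delta_pos": [0, 0, 0], "spin": 0}

```text
time: 16.75
tool_pos: [562.2, 46.7, 136.3]
eef_rot: [-3.141, 0.0, 1.343]
wrist_force: [-0.1, -0.8, -3.1]
gripper_width: 11.5
finger_force: 40.0
```

Emit:
apply_moves:
  rows:
    - {"delta_pos": [0, 0, -3], "spin": 0}
    - {"delta_pos": [0, 0, -3], "spin": 0}
    - {"delta_pos": [0, 0, -3], "spin": 0}
    - {"delta_pos": [0, 0, -3], "spin": 0}
    - {"delta_pos": [0, 0, 0], "spin": 0}

```text
time: 17.17
tool_pos: [562.2, 46.7, 124.0]
eef_rot: [-3.141, 0.0, 1.343]
wrist_force: [0.7, -1.0, -2.3]
gripper_width: 11.2
finger_force: 40.0
```

Emit:
apply_moves:
  rows:
    - {"delta_pos": [0, 0, -3], "spin": 0}
    - {"delta_pos": [0, 0, -3], "spin": 0}
    - {"delta_pos": [0, 0, -2], "spin": 0}
    - {"delta_pos": [0, 0, 0], "spin": 0}
    - {"delta_pos": [0, 0, 0], "spin": 0}

```text
time: 17.58
tool_pos: [562.3, 46.7, 116.6]
eef_rot: [-3.141, 0.0, 1.343]
wrist_force: [0.1, -1.3, -2.7]
gripper_width: 11.5
finger_force: 40.0
```

```bash
python3 - <<'E'
from h import *
import pickle
w=cap('wrist');c=cap('side');s=sense();pickle.dump((w,c,s),open('w8.pkl','wb'));p=s['tool_pos']
print(p,s['wrist_force'],np.abs(s['qd']).max(),s['finger_force'],s['time'])
# rod top disc in wrist; size gives its height
for nm in('w6','w8'):
  o=pickle.load(open(nm+'.pkl','rb'));w=o[0];c=o[-2];p=o[-1]['tool_pos']
  f=w['frame'];m=((f.mean(2)>110)&(f[:,:,2].astype(int)-f[:,:,0]>8)).astype(np.uint8);m[:270]=0;m[310:]=0;m[:,:262]=0;m[:,298:]=0
  n,l,st,ce=cv2.connectedComponentsWithStats(m);i=1+np.argmax(st[1:,4]);print(nm,st[i],ce[i],onz(w,*ce[i],p[2]+75.5,True)-p)
print('side top pred',proj(c,[*p[:2],p[2]+75.5]))
# side: rod visible rows at its column
u=int(round(proj(c,[*p[:2],160])[0]));print(u,c['frame'][130:195,u].mean(1).round().astype(int).tolist())
# lock tab far/near edges in wrist
w=o[0];uy=np.array([.228,.974,0]);B=np.array([561.6,46.5,0])
q=proj(w,B+115*uy+[0,0,110],True);print('tab pred',q,w['frame'][int(q[1])-6:int(q[1])+8,int(round(q[0]))].mean(1).round().tolist())
E
```

```text
[562.34119525  46.74506904 116.8090361 ] [-0.66708197 -1.01030657 -1.68381683] 0.0012613622803934875 39.997265338897705 17.6833
w6 [267 280  25  22 432] [278.9837963  290.18981481] [-0.76223161  1.30321301 75.5       ]
w8 [268 280  24  22 437] [279.20366133 290.65675057] [-0.73095646  0.94803132 75.5       ]
side top pred [272.43762821 163.73144075]
273 [132, 125, 98, 61, 46, 54, 77, 93, 112, 142, 161, 163, 149, 123, 103, 90, 97, 124, 148, 161, 166, 166, 166, 166, 166, 165, 165, 165, 164, 164, 164, 164, 161, 148, 132, 117, 106, 102, 103, 103, 102, 103, 103, 103, 103, 102, 103, 102, 103, 103, 103, 103, 102, 103, 103, 104, 104, 104, 103, 104, 105, 105, 101, 87, 67]
tab pred [280.33491745  58.90172061] [37.0, 36.0, 36.0, 36.0, 34.0, 34.0, 29.0, 24.0, 18.0, 14.0, 14.0, 14.0, 14.0, 33.0]
```

```bash
python3 -c "
from plant import order
print(order.job_done())"
```

```text
the job is handed in; nothing more can be done
None
```

I handed the job in at about 17.7 s: the lock is at its end stop, and the rod is held upright and still in both bushings with its lower end about 14 mm below the lower arm. The judge returned no verdict; those positions come from the camera images and the tool readings.

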